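Slide a stage insert home by feel

ROBOT

A 6-joint arm with a two-finger parallel gripper is mounted at the origin on a cart in front of the work surface, level with it; the furniture and walls round the work are solid. World frame = base frame: x ahead of the robot, y to its left, z up, the work surface at z = 0. Lengths are in m, angles in rad, forces in N, time in s.
With the tool pointing down it reaches from about 0.425 to 0.95 m from the base axis. Payload 3.5 kg.
Tool frame: the origin (TCP) lies midway between the tips of the shut fingers; the grasp point (between the pads) lies 19 mm behind it; z points along the fingers, y is the direction in which the jaws open and shut (so a half turn about z gives the same grasp; the last joint's range is limited). The gripper opens to 85 mm and grips with 20 to 120 N. Pads are 22 mm wide; open, the fingers measure 114 mm over their backs; the gripper's body (76 mm by 85 mm) begins 54 mm behind the grasp point. The pads swing forward as they close: fully open they stand 13 mm farther back than shut.
Start: joints at [-1.382, 0.286, 1.577, -0, 1.279, -0.15], TCP at [0.224, -0.637, 0.231] pointing down, gripper open.
Joint ranges: [-2.77, 2.77], [-0.9, 2.22], [0.21, 2.48], [-1.53, 4.67], [0.24, 2.81], [-2.84, 2.84]. Speed limits (rad/s): [2.79, 2.79, 3.14, 3.14, 3.14, 3.14].

INTERFACE

Orientations are given as a unit quaternion [x, y, z, w].
In Python, from plant import ctrl gives the robot as it stands.
- The arm moves only by the tool apply_moves, never from a script. Its argument "moves" is a list that holds one entry, the list of rows, each a list of 7 numbers: the shift along the tool's x, y, z in m, then the turn, a rotation vector about the tool's x, y, z in degrees, then the gripper's target within -1 to 1 (shut at 1, half-way at 0, fully open at -1). In form: [[[tx, ty, tz, ax, ay, az, hand], ...]]. A call has 1 to 12 rows; each row shifts and turns the pose as measured when the row begins, along the tool's axes as they then stand; what a row does not reach is not made up. A row lasts 1/10 s, in which the tool goes at most 50 mm and 8.59 degrees, less where a joint would pass 70% of its speed; a pose out of reach is approached as far as the arm can. A call with a gripper value outside its range is refused whole. The fingers move at their own pace and stop on an object; "force" is the grip in N (left out, the last holds). Time passes only in rows, so rows that do not move let the fingers close. It gives the time, the measured TCP pose, the force and the opening at its end, in the units of the state.
- ctrl.get_state(): the state, without advancing time (a new reading comes with each control period).
- ctrl.read_camera(name): name is "side" or "top"; returns the picture (420x560x3 uint8, red, green, blue); there is no depth.
- ctrl.get_calibration(name): a dict with "camera_matrix" (3x3 intrinsics, pixels), "cam_to_world" (4x4, takes a point from camera to world coordinates). Camera axes: x right, y up, looking along -z (the intrinsics and any distortion apply to the point x, -y, -z); pixel columns grow to the right and rows downward; lengths in m; the calibration is good to about 2 mm. A picture is of the moment at which its call begins. get_calibration takes no time and is no camera call.
- ctrl.sign_off(): hands the job in, once; it reports no verdict.
The state is a dict: "time": time; "qpos": joint angles; "dq": joint speeds; "joint_efforts": joint torques, N m; "eef_pos": TCP position; "tcp_rot": TCP orientation; "contact_force": force on the tool from outside, world axes, zero at the start; "wrist_torque": the same for the moment, N m; "opening": opening from 0.0 (shut) to 1.0 (fully open).
Only numpy, scipy, OpenCV 4.12 (cv2) and the standard library are available. Lean on these libraries where they do the work, as an engineer would, in place of code of your own. Each camera call takes 0.05 s, during which the arm holds its last target. There are 200 camera calls.

TASK

Pick up the steel insert disc by its black sprung grip and set it down flat on the aluminium plate of the bench stage, between the two brass studs. Then, keeping it down on the plate, slide it gently along the middle of the plate until it drops into the round pocket and lies flush, without forcing it against the pocket's wall. Let go and leave it seated; do not disturb the slide box or the two bottles.

Things in the scene. Friction and masses are not known exactly. Their poses are not given: they have to be found in the camera images.
- stage: Stage fixed to the desk: grey base 120 x 284 x 14 mm under an aluminium plate 100 x 215 x 8 mm, top 22 mm above the desk. Origin: centre of the base's underside; z up, y along the plate from stud end to pocket. Round pocket, 52.4 mm wide, 4 mm deep, on the line x = 0; the plate is clamped anywhere in an unmeasured travel, so the pocket's centre lies 26 to 86 mm from the origin along +y.
- start_mark (a point): Point on top of the plate, 22 mm above the desk, midway between the two brass studs (6 mm wide, 3 mm tall) on the base's ledges beside the plate. It lies at x = 0, y = -49 mm of the stage; same axes. From here to the pocket the plate is plain and flat, and it does not shift; its finish and pocket edge bear at most 9 N from the disc.
- disc: Loose steel disc 50 mm in diameter, 4 mm thick, about 85 g with its grip, lying flat on the desk. Origin: centre of its underside, z up. A collar 17 mm in diameter rises to 13 mm above the underside; above it stands a black round grip, 18 mm in diameter, from 22 to 44 mm above the underside.
- grip_mid (a point): Point on the grip's axis, 35 mm above the disc's underside while relaxed: pinch here. The grip is sprung: it sinks up to 8 mm towards the disc (1.4 N preload + 0.7 N per mm, damped), then meets a hard stop. Pressed on the plate through it, the disc is held down softly; falling 4 mm into the pocket, it cuts the push by up to 2.8 N, so press over 4.2 N to fill the pocket.
- mailer: Bystander: blue plastic slide box lying flat, 31 x 83 x 22 mm, origin at the centre of its underside.
- amber: Bystander: amber bottle with white cap, 41 mm diameter, 82 mm tall, origin at the centre of its underside.
- dye: Bystander: small white bottle, 24 mm diameter, 56 mm tall, origin at the centre of its underside.
Not all that is in view belongs to the job. Leave any brown or green look-alike of the disc alone.

How it is judged:
By the outcome, as a careful person would: the job done as asked, in the order asked, and still so for the second after the job is handed in, with the robot touching nothing.
It also fails if it takes over 58 s, if anything falls off the work surface, if the arm or the gripper's body presses on something with over 40 N, if the wrist force passes 120 N, or if a joint passes its speed limit or range.

## Working session

There is one attempt and no reset: what is moved stays moved. The work goes in short steps, Python scripts to look and compute and a tool call to move; the robot and the scene stay as the last step left them, time stands still between calls to the robot, and variables do not carry over. Pictures are saved under pics/ and viewed, about 8 in all and at most 12, crops included, and the job is handed in when it is done.

Besides the shell and the picture viewer there is one more tool, called after "Request:" as name(argument=value, ...), one argument or row to a line, values as JSON. apply_moves: Moves the arm, as the interface text tells. Its arguments: {"type":"object","properties":{"moves":{"type":"array","items":{"type":"array","items":{"type":"array","items":{"type":"number"}}}},"force":{"type":"number"}},"required":["moves"]}

```bash
mkdir -p pics; ls; python3 - <<'E'
from plant import ctrl
import cv2,numpy as np
s=ctrl.get_state();print(s)
for n in("side","top"):
    c=ctrl.get_calibration(n);print(n,c)
    cv2.imwrite(f"pics/{n}0.png",ctrl.read_camera(n)[:,:,::-1])
E
```

```text
pics
{'time': 0.0, 'qpos': array([-1.38196335e+00,  2.87174360e-01,  1.57820925e+00,  2.79320776e-05,
        1.27861674e+00, -1.49975804e-01]), 'dq': array([-0.00045258,  0.00087014, -0.00024328, -0.00105392,  0.00013228,
        0.0009513 ]), 'joint_efforts': array([-3.44250575e-04, -4.05979729e+01, -2.92626804e+01, -1.46777616e-04,
        5.87197370e-03, -7.35774620e-06]), 'eef_pos': array([ 0.2242673 , -0.63594003,  0.22992394]), 'tcp_rot': array([ 9.85685325e-01,  1.68591192e-01, -1.00208286e-05, -1.20388023e-03]), 'contact_force': array([-0.58946965,  0.64164473,  0.19243809]), 'wrist_torque': array([-0.00274775, -0.01229166,  0.02745706]), 'opening': 1.001677280853357}
side {'camera_matrix': array([[441.72728548,   0.        , 277.88926232],
       [  0.        , 441.72728548, 207.34671437],
       [  0.        ,   0.        ,   1.        ]]), 'cam_to_world': array([[ 0.99421073,  0.06761173, -0.08350852,  0.46459585],
       [-0.10534258,  0.46025904, -0.88151265, -1.10308801],
       [-0.02116504,  0.88520634,  0.46471687,  0.61557223],
       [ 0.        ,  0.        ,  0.        ,  1.        ]])}
top {'camera_matrix': array([[431.56397221,   0.        , 279.65038176],
       [  0.        , 431.56397221, 210.09129258],
       [  0.        ,   0.        ,   1.        ]]), 'cam_to_world': array([[ 0.01488922,  0.99440748, -0.10455657,  0.42427155],
       [-0.99988378,  0.01446469, -0.00481746, -0.02637606],
       [-0.00327814,  0.10461614,  0.99450727,  1.12221971],
       [ 0.        ,  0.        ,  0.        ,  1.        ]])}
```

View pics/top0.png

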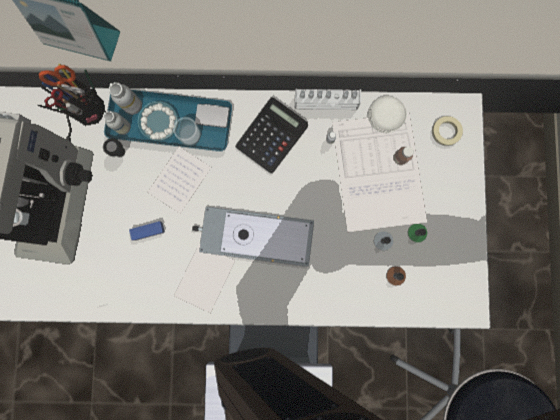

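View pics/side0.png

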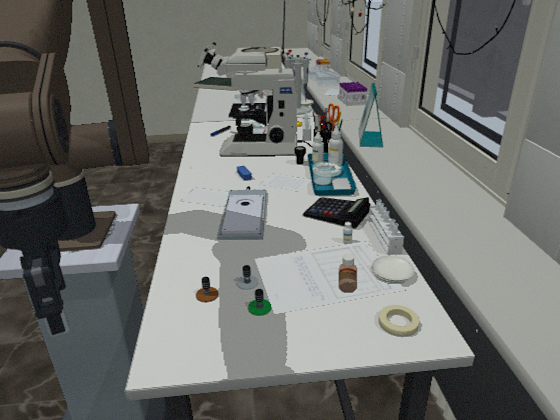

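Lookalikes, in top-image pixels: the grey steel disc (381,241), the green one (417,233), the brown one (396,275), and the round pocket mark on the plate (243,235). By the description the target is the grey one at (381,241), side view (247,284). I'll check it in one close crop.

```bash
cat > h.py <<'E'
from plant import ctrl
import cv2,numpy as np
def proj(n,P):
    c=ctrl.get_calibration(n);T=np.linalg.inv(c["cam_to_world"]);P=np.atleast_2d(P)
    p=P@T[:3,:3].T+T[:3,3];p=p*[1,-1,-1];q=p@c["camera_matrix"].T;return q[:,:2]/q[:,2:]
def ray(n,uv,z):
    c=ctrl.get_calibration(n);T=c["cam_to_world"];uv=np.atleast_2d(uv).astype(float)
    d=np.c_[uv,np.ones(len(uv))]@np.linalg.inv(c["camera_matrix"]).T*[1,-1,-1]@T[:3,:3].T
    return T[:3,3]+d*((z-T[2,3])/d[:,2:])
def crop(img,x,y,w,h,k): return cv2.resize(img[y:y+h,x:x+w],None,fx=k,fy=k,interpolation=cv2.INTER_CUBIC)
E
python3 - <<'E'
from h import *
t=cv2.imread("pics/top0.png");s=cv2.imread("pics/side0.png")
a=crop(t,190,195,130,75,6);
b=np.hstack([crop(t,365,215,80,75,4)[:300],crop(s,190,255,115,75,4)])
cv2.imwrite("pics/c0.png",np.hstack([b]));cv2.imwrite("pics/c1.png",a)
E
```

```text
(no output)
```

View pics/c0.png

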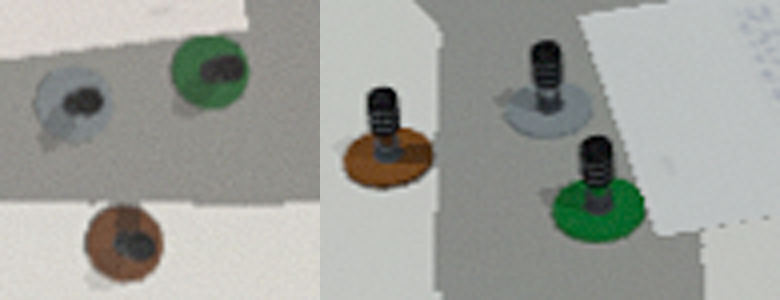

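View pics/c1.png

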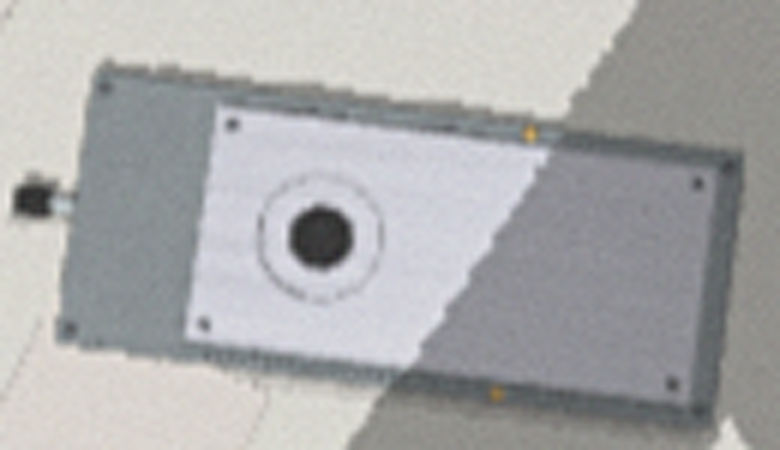

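The crop confirms it: the grey steel disc is at top (383,241), side (247,282). The brown and green ones are decoys. On the stage, the pocket ring is at top (243,234.5) and the brass studs at (278.5,217) and (273,260.5).

```bash
python3 - <<'E'
from h import *
f=lambda p,x,y,k:(np.array(p,float)+.5)/k-.5+[x,y]
st=ray("top",f([[531,134],[497,394]],190,195,6),.017);m=st.mean(0);print("studs",st,m)
pk=ray("top",f([[320,237]],190,195,6),.022)[0];print("pocket",pk)
pc=ray("top",f([[220,106],[718,168],[692,403],[187,338]],190,195,6),.022);print(pc)
ax=(pc[0]+pc[3]-pc[1]-pc[2])[:2];ax/=np.linalg.norm(ax)
print("axis",ax,np.degrees(np.arctan2(-ax[0],ax[1])),"centre",pc.mean(0))
bc=ray("top",f([[104,66],[741,153],[709,424],[60,340]],190,195,6),.014);a2=(bc[0]+bc[3]-bc[1]-bc[2])[:2];a2/=np.linalg.norm(a2);print("base",bc.mean(0),np.degrees(np.arctan2(-a2[0],a2[1])),"start from base",bc.mean(0)[:2]-.049*a2)
p=(pk-m)[:2];print("pocket rel: along",p@ax,"across",p@[ax[1],-ax[0]])
print("disc top",ray("top",f([[74,104]],365,215,4),.004),"grip top",ray("top",f([[92,100]],365,215,4),.044))
print("disc side",ray("side",f([[547-320,109]],190,255,4),.004),"grip",ray("side",f([[546-320,45]],190,255,4),.044))
print("decoys",ray("top",f([[210,72],[124,243]],365,215,4),.004))
E
```

```text
studs [[ 0.52276722 -0.01725675  0.017     ]
 [ 0.41189926 -0.00453106  0.017     ]] [ 0.46733324 -0.0108939   0.017     ]
pocket [0.47708735 0.07167238 0.022     ]
[[ 0.53238832  0.11573037  0.022     ]
 [ 0.50895113 -0.0971468   0.022     ]
 [ 0.40941208 -0.08694913  0.022     ]
 [ 0.43353709  0.12695398  0.022     ]]
axis [0.11075857 0.99384734] -6.359045413727988 centre [0.47107215 0.0146471  0.022     ]
base [0.47461109 0.03682733 0.014     ] -6.719942694646541 start from base [ 0.46887728 -0.01183604]
pocket rel: along 0.08313863725008154 across 0.0005491795662991453
disc top [[ 0.46639419 -0.28950489  0.004     ]] grip top [[ 0.4675411  -0.29132273  0.044     ]]
disc side [[ 0.46576479 -0.2930219   0.004     ]] grip [[ 0.46760606 -0.2876967   0.044     ]]
decoys [[ 0.48836719 -0.37764472  0.004     ]
 [ 0.37797242 -0.32060187  0.004     ]]
```

Request:
apply_moves(
  moves=[
    [[0, 0, 0, 0, 0, 6.5, -1], [0, 0, 0, 0, 0, 6.5, -1], [0, 0, 0, 0, 0, 6.5, -1], [0, 0, 0, 0, 0, 6.5, -1], [0.022, -0.04, 0, 0, 0, 0, -1], [0.022, -0.04, 0, 0, 0, 0, -1], [0.022, -0.04, 0, 0, 0, 0, -1], [0.022, -0.04, 0, 0, 0, 0, -1], [0.022, -0.04, 0, 0, 0, 0, -1], [0.022, -0.04, 0, 0, 0, 0, -1], [0, 0, 0, 0, 0, 0, -1]],
  ],
  force=30,
)

```text
time: 1.2
eef_pos: [0.3898, -0.4057, 0.2226]
tcp_rot: [0.998, -0.07, -0.003, -0.008]
contact_force: [-0.3, -0.4, -0.3]
opening: 1.004
```

```bash
cat >> h.py <<'E'
from scipy.spatial.transform import Rotation as R
def go(x,y,z,yaw=-6.5):
    s=ctrl.get_state();r=R.from_quat(s["tcp_rot"]);a=np.radians(yaw)
    t=R.from_matrix(np.c_[[np.cos(a),np.sin(a),0],[np.sin(a),-np.cos(a),0],[0,0,-1]])
    print("t",s["time"].__round__(2),"pos",s["eef_pos"].round(4),"F",s["contact_force"].round(2),"op",round(s["opening"],3),"shift",(r.inv().apply(np.array([x,y,z])-s["eef_pos"])).round(4),"turn",(r.inv()*t).as_rotvec(degrees=True).round(2))
E
python3 -c "
from h import *
go(.467,-.290,.12)"
```

```text
t 1.2 pos [ 0.3898 -0.4057  0.2226] F [-0.28 -0.4  -0.29] op 1.004 shift [ 0.0609 -0.1238  0.104 ] turn [-0.85  0.35 -1.52]
```

Request:
apply_moves(
  moves=[
    [[0.02, -0.041, 0, -0.85, 0.35, -1.5, -1], [0.02, -0.041, 0, 0, 0, 0, -1], [0.02, -0.041, 0, 0, 0, 0, -1], [0, 0, 0.034, 0, 0, 0, -1], [0, 0, 0.034, 0, 0, 0, -1], [0, 0, 0.034, 0, 0, 0, -1], [0, 0, 0, 0, 0, 0, -1], [0, 0, 0, 0, 0, 0, -1]],
  ],
)

```text
time: 2.0
eef_pos: [0.4666, -0.2894, 0.1184]
tcp_rot: [0.998, -0.056, 0.001, 0.002]
contact_force: [1.0, 0.3, 0.4]
opening: 1.003
```

```bash
python3 - <<'E'
from h import *
go(.467,-.290,.016)
s=cv2.cvtColor(ctrl.read_camera("side"),cv2.COLOR_RGB2BGR);t=cv2.cvtColor(ctrl.read_camera("top"),cv2.COLOR_RGB2BGR)
e=ctrl.get_state()["eef_pos"];print(proj("side",[e,[.467,-.29,.035]]),proj("top",[e,[.467,-.29,.035]]))
cv2.imwrite("pics/a1.png",np.hstack([crop(s,180,190,130,125,3),crop(t,330,190,130,125,3)]))
E
```

```text
t 2.0 pos [ 0.4666 -0.2894  0.1184] F [1.   0.29 0.38] op 1.003 shift [0.0003 0.0002 0.1024] turn [ 0.22 -0.09  0.13]
[[243.80556053 237.62861117]
 [246.11680165 269.80970169]] [[394.78140177 238.81908968]
 [386.22102475 239.96382068]]
```

View pics/a1.png

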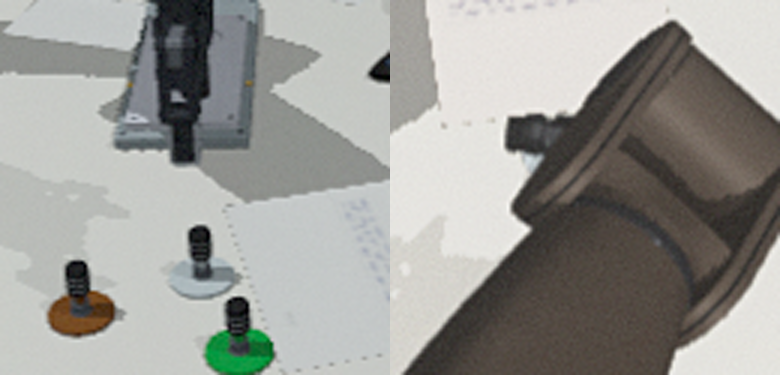

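The side view shows the open jaws in line with the steel disc's grip (247,270), with the decoys clear. Descend and pinch.

Request:
apply_moves(
  moves=[
    [[0, 0, 0.025, 0, 0, 0, -1], [0, 0, 0.025, 0, 0, 0, -1], [0, 0, 0.025, 0, 0, 0, -1], [0, 0, 0.02, 0, 0, 0, -1], [0, 0, 0.006, 0, 0, 0, -1], [0, 0, 0, 0, 0, 0, -1]],
  ],
)

```text
time: 2.7
eef_pos: [0.4751, -0.3001, 0.0297]
tcp_rot: [0.998, -0.057, 0.011, 0.011]
contact_force: [1.4, -0.2, -0.7]
opening: 1.0
```

```bash
python3 -c "
from h import *
go(.467,-.290,.0165)"
```

```text
t 2.7 pos [ 0.4751 -0.3001  0.0297] F [ 1.39 -0.17 -0.7 ] op 1.0 shift [-0.0095 -0.0094  0.0128] turn [ 1.17 -1.37 -0.03]
```

Request:
apply_moves(
  moves=[
    [[-0.005, -0.005, 0, 1.17, -1.37, 0, -1], [-0.0045, -0.0045, 0.003, 0, 0, 0, -1], [0, 0, 0, 0, 0, 0, -1]],
  ],
)

```text
time: 3.0
eef_pos: [0.4691, -0.292, 0.0315]
tcp_rot: [0.998, -0.057, 0.003, 0.003]
contact_force: [0.4, -0.3, -0.3]
opening: 0.997
```

```bash
python3 -c "
from h import *
go(.467,-.290,.0165)"
```

```text
t 3.0 pos [ 0.4691 -0.292   0.0315] F [ 0.36 -0.31 -0.27] op 0.997 shift [-0.0024 -0.0019  0.015 ] turn [ 0.27 -0.37 -0.05]
```

Request:
apply_moves(
  moves=[
    [[-0.0024, -0.0019, 0.005, 0.27, -0.37, 0, -1], [0, 0, 0.005, 0, 0, 0, -1], [0, 0, 0.005, 0, 0, 0, -1], [0, 0, 0, 0, 0, 0, -1]],
  ],
)

```text
time: 3.4
eef_pos: [0.4679, -0.2907, 0.0174]
tcp_rot: [0.998, -0.057, 0.002, 0.001]
contact_force: [0.5, 0.2, 0.4]
opening: 1.0
```

```bash
python3 -c "
from h import *
go(.467,-.290,.0165)"
```

```text
t 3.4 pos [ 0.4679 -0.2907  0.0174] F [0.45 0.21 0.38] op 1.0 shift [-0.001  -0.0006  0.0009] turn [ 0.16 -0.21 -0.04]
```

Request:
apply_moves(
  moves=[
    [[-0.001, -0.0005, 0, 0.16, -0.2, 0, -1], [0, 0, 0, 0, 0, 0, 0.2], [0, 0, 0, 0, 0, 0, 0.4], [0, 0, 0, 0, 0, 0, 0.6], [0, 0, 0, 0, 0, 0, 1], [0, 0, 0, 0, 0, 0, 1], [0, 0, 0, 0, 0, 0, 1], [0, 0, 0, 0, 0, 0, 1], [0, 0, 0, 0, 0, 0, 1], [0, 0, 0, 0, 0, 0, 1]],
  ],
  force=40,
)

```text
time: 4.4
eef_pos: [0.4669, -0.2901, 0.0172]
tcp_rot: [0.998, -0.057, -0.0, -0.0]
contact_force: [0.7, 0.6, -0.0]
opening: 0.196
```

```bash
python3 -c "
from h import *
go(.467,-.290,.0165)"
```

```text
t 4.4 pos [ 0.4669 -0.2901  0.0172] F [ 0.69  0.55 -0.02] op 0.196 shift [ 0.     -0.0001  0.0007] turn [-0.03  0.03 -0.04]
```

Request:
apply_moves(
  moves=[
    [[0, 0, -0.01, 0, 0, 0, 1], [0, 0, -0.02, 0, 0, 0, 1], [0, 0, -0.02, 0, 0, 0, 1], [0, 0, -0.01, 0, 0, 0, 1], [0, -0.01, 0, 0, 0, 0, 1], [0, -0.02, 0, 0, 0, 0, 1], [0, -0.025, 0, 0, 0, 0, 1], [0, -0.025, 0, 0, 0, 0, 1], [0, -0.025, 0, 0, 0, 0, 1], [0, -0.01, 0, 0, 0, 0, 1], [0, 0, 0, 0, 0, 0, 1]],
  ],
)

```text
time: 5.5
eef_pos: [0.4777, -0.1679, 0.0773]
tcp_rot: [0.998, -0.058, -0.003, -0.002]
contact_force: [-0.7, -0.3, -0.8]
opening: 0.197
```

```bash
python3 -c "
from h import *
go(.468,-.0113,.075)"
```

```text
t 5.5 pos [ 0.4777 -0.1679  0.0773] F [-0.65 -0.31 -0.83] op 0.197 shift [-0.0277 -0.1544  0.0031] turn [-0.24  0.34 -0.12]
```

Request:
apply_moves(
  moves=[
    [[-0.003, -0.015, 0, -0.24, 0.34, 0, 1], [-0.004, -0.022, 0, 0, 0, 0, 1], [-0.004, -0.022, 0, 0, 0, 0, 1], [-0.004, -0.022, 0, 0, 0, 0, 1], [-0.004, -0.022, 0, 0, 0, 0, 1], [-0.004, -0.022, 0, 0, 0, 0, 1], [-0.002, -0.015, 0, 0, 0, 0, 1], [0, 0, 0, 0, 0, 0, 1], [0, 0, 0, 0, 0, 0, 1]],
  ],
)

```text
time: 6.4
eef_pos: [0.4674, -0.0219, 0.0761]
tcp_rot: [0.998, -0.062, 0.0, 0.001]
contact_force: [-0.9, -0.9, -1.0]
opening: 0.198
```

```bash
python3 - <<'E'
from h import *
go(.468,-.0113,.06)
F=[]
for i in range(3):
    s=cv2.cvtColor(ctrl.read_camera("side"),cv2.COLOR_RGB2BGR);F.append(ctrl.get_state()["contact_force"])
print(np.mean(F,0),np.std(F,0))
t=cv2.cvtColor(ctrl.read_camera("top"),cv2.COLOR_RGB2BGR)
e=ctrl.get_state()["eef_pos"];print(proj("side",[e,e-[0,0,.016]]),proj("top",[e]))
cv2.imwrite("pics/a2.png",np.hstack([crop(s,205,150,100,110,4),crop(t,190,170,100,110,4)]))
E
```

```text
t 6.4 pos [ 0.4674 -0.0219  0.0761] F [-0.86 -0.89 -1.01] op 0.198 shift [-0.0007 -0.0106  0.0161] turn [ 0.08 -0.05 -0.57]
[-0.27110059 -0.01795981 -0.66341483] [0.24763346 0.59996776 0.56057198]
[[241.39214535 199.97987195]
 [241.7397896  205.19180372]] [[279.73754819 237.47489065]]
```

View pics/a2.png

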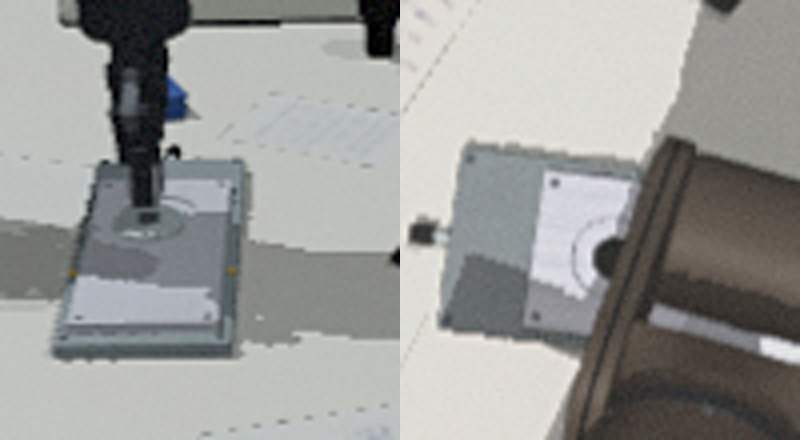

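The side view shows the disc held level, centred at about (241.6,205.3), which is where the TCP predicts. The studs are at (222.6,217.6) and (263,217.4). I'll check the start mark with the side camera too.

```bash
python3 - <<'E'
from h import *
f=lambda p,x,y,k:(np.array(p,float)+.5)/k-.5+[x,y]
r=ray("side",f([[71,271],[232,270]],205,150,4),.017);print(r,r.mean(0))
d=ray("side",f([[147,221]],205,150,4),.0761-.016+.004-.0);print("disc",d)
go(.468,-.0113,.045)
E
```

```text
[[ 0.41124515 -0.00526495  0.017     ]
 [ 0.52358408 -0.02006463  0.017     ]] [ 0.46741462 -0.01266479  0.017     ]
disc [[ 0.46664628 -0.02811633  0.0641    ]]
t 6.6 pos [ 0.4676 -0.0225  0.0762] F [-0.79 -0.18 -1.3 ] op 0.193 shift [-0.001  -0.0112  0.0312] turn [ 0.07 -0.05 -0.66]
```

Request:
apply_moves(
  moves=[
    [[0, -0.004, 0.005, 0, 0, -0.6, 1], [-0.0005, -0.0035, 0.01, 0, 0, 0, 1], [-0.0005, -0.003, 0.01, 0, 0, 0, 1], [0, 0, 0.005, 0, 0, 0, 1], [0, 0, 0, 0, 0, 0, 1], [0, 0, 0, 0, 0, 0, 1]],
  ],
)

```text
time: 7.2
eef_pos: [0.4673, -0.0124, 0.0424]
tcp_rot: [0.998, -0.058, -0.001, 0.001]
contact_force: [0.1, 0.1, -1.2]
opening: 0.198
```

```bash
python3 -c "
from h import *
go(.468,-.012,.040)"
```

```text
t 7.2 pos [ 0.4673 -0.0124  0.0424] F [ 0.05  0.06 -1.22] op 0.198 shift [ 0.0007 -0.0004  0.0024] turn [ 0.07  0.08 -0.15]
```

Request:
apply_moves(
  moves=[
    [[0.0005, 0, 0.002, 0, 0, 0, 1], [0, 0, 0.001, 0, 0, 0, 1], [0, 0, 0.001, 0, 0, 0, 1], [0, 0, 0.001, 0, 0, 0, 1], [0, 0, 0, 0, 0, 0, 1], [0, 0, 0, 0, 0, 0, 1]],
  ],
)

```text
time: 7.8
eef_pos: [0.4687, -0.0127, 0.0387]
tcp_rot: [0.998, -0.058, -0.0, 0.001]
contact_force: [-1.1, 0.5, 1.4]
opening: 0.197
```

```bash
python3 -c "
from h import *
go(.468,-.012,.034)"
```

```text
t 7.8 pos [ 0.4687 -0.0127  0.0387] F [-1.12  0.45  1.41] op 0.197 shift [-0.0008 -0.0006  0.0047] turn [ 0.08  0.02 -0.15]
```

Request:
apply_moves(
  moves=[
    [[0, 0, 0.001, 0, 0, 0, 1], [0, 0, 0.001, 0, 0, 0, 1], [0, 0, 0.001, 0, 0, 0, 1], [0, 0, 0.001, 0, 0, 0, 1], [0, 0, 0, 0, 0, 0, 1], [0, 0, 0, 0, 0, 0, 1]],
  ],
)

```text
time: 8.4
eef_pos: [0.4689, -0.0128, 0.0354]
tcp_rot: [0.998, -0.058, -0.0, 0.001]
contact_force: [-2.4, 0.6, 3.9]
opening: 0.199
```

```bash
python3 -c "
from h import *
go(.468,-.012,.034)"
```

```text
t 8.4 pos [ 0.4689 -0.0128  0.0354] F [-2.45  0.57  3.91] op 0.199 shift [-0.001  -0.0007  0.0014] turn [ 0.08  0.03 -0.14]
```

Request:
apply_moves(
  moves=[
    [[-0.0008, -0.0005, 0.0007, 0, 0, 0, 1], [0, 0, 0, 0, 0, 0, 1], [0, 0, 0, 0, 0, 0, 1]],
  ],
)

```text
time: 8.7
eef_pos: [0.469, -0.0128, 0.0353]
tcp_rot: [0.998, -0.058, 0.001, 0.001]
contact_force: [-1.4, 0.1, 3.4]
opening: 0.193
```

```bash
cat >> h.py <<'E'
def favg(n=4):
    F=[]
    for i in range(n): ctrl.read_camera("side");F.append(ctrl.get_state()["contact_force"])
    print("Favg",np.mean(F,0).round(2))
E
python3 -c "
from h import *
favg();go(.468,-.012,.034)"
```

```text
Favg [-1.93 -0.36  4.21]
t 8.9 pos [ 0.469  -0.0128  0.0352] F [-2.15 -1.6   3.97] op 0.194 shift [-0.0011 -0.0006  0.0012] turn [ 0.15 -0.1  -0.12]
```

Request:
apply_moves(
  moves=[
    [[-0.001, -0.0025, 0.0004, 0, 0, 0, 1], [-0.001, -0.003, 0.0002, 0, 0, 0, 1], [-0.0005, -0.003, 0, 0, 0, 0, 1], [0, -0.003, 0, 0, 0, 0, 1], [0, -0.003, 0, 0, 0, 0, 1], [0, -0.003, 0, 0, 0, 0, 1], [0, 0, 0, 0, 0, 0, 1]],
  ],
)

```text
time: 9.6
eef_pos: [0.4718, 0.0048, 0.036]
tcp_rot: [0.998, -0.057, 0.005, 0.003]
contact_force: [-1.2, -2.1, 4.1]
opening: 0.194
```

```bash
cat >> h.py <<'E'
def line(): 
    e=ctrl.get_state()["eef_pos"];u=np.array([.113,.9936]);d=(e[:2]-[.4771,.0717]);print("along",(d@u).round(4),"across",(d@[u[1],-u[0]]).round(4))
E
python3 -c "
from h import *
favg(3);go(.4771,.0717,.035);line()"
```

```text
Favg [ 0.27 -0.8   3.67]
t 9.75 pos [0.4718 0.0047 0.036 ] F [ 0.52 -0.85  4.65] op 0.196 shift [-0.0025 -0.0671  0.0007] turn [ 0.29 -0.6  -0.11]
along -0.0671 across 0.0023
```

Request:
apply_moves(
  moves=[
    [[-0.001, -0.003, 0.0006, 0.3, -0.6, 0, 1], [-0.001, -0.003, 0.0004, 0, 0, 0, 1], [-0.001, -0.003, 0.0002, 0, 0, 0, 1], [-0.0005, -0.003, 0.0002, 0, 0, 0, 1], [-0.0005, -0.003, 0.0002, 0, 0, 0, 1], [-0.0005, -0.003, 0, 0, 0, 0, 1], [0, 0, 0, 0, 0, 0, 1]],
  ],
)

```text
time: 10.45
eef_pos: [0.47, 0.0238, 0.0349]
tcp_rot: [0.998, -0.058, 0.001, 0.0]
contact_force: [0.1, -2.0, 5.3]
opening: 0.202
```

```bash
python3 -c "
from h import *
favg(3);go(.4771,.0717,.035);line()"
```

```text
Favg [ 0.69 -0.81  3.82]
t 10.6 pos [0.4701 0.0238 0.0348] F [ 1.02 -0.2   4.05] op 0.198 shift [ 0.0014 -0.0484 -0.0002] turn [ 0.01 -0.06 -0.14]
along -0.0484 across -0.0016
```

Request:
apply_moves(
  moves=[
    [[0.0006, -0.003, 0.0006, 0, 0, 0, 1], [0.0004, -0.003, 0.0003, 0, 0, 0, 1], [0, -0.003, 0.0002, 0, 0, 0, 1], [0, -0.003, 0.0002, 0, -0.1, 0, 1], [0, -0.003, 0.0002, 0, -0.1, 0, 1], [0, -0.003, 0.0002, 0, -0.1, 0, 1], [0, 0, 0, 0, 0, 0, 1]],
  ],
)

```text
time: 11.3
eef_pos: [0.4732, 0.0416, 0.0333]
tcp_rot: [0.998, -0.057, -0.003, 0.002]
contact_force: [-0.3, -2.6, 4.3]
opening: 0.188
```

```bash
python3 - <<'E'
from h import *
favg(4);go(.4771,.0717,.034);line()
s=cv2.cvtColor(ctrl.read_camera("side"),cv2.COLOR_RGB2BGR)
e=ctrl.get_state()["eef_pos"];print(proj("side",[[e[0],e[1],.022],[e[0],e[1],.026],[.4771,.0717,.022]]))
cv2.imwrite("pics/a3.png",crop(s,205,170,75,75,8))
E
```

```text
Favg [-0.31 -1.75  5.51]
t 11.5 pos [0.4732 0.0416 0.0333] F [-0.41 -1.97  5.94] op 0.193 shift [ 0.0004 -0.0304 -0.0008] turn [ 0.18  0.33 -0.1 ]
along -0.0304 across -0.0005
[[243.70494669 206.66629206]
 [243.62631528 205.44691225]
 [244.65045925 201.92193461]]
```

View pics/a3.png

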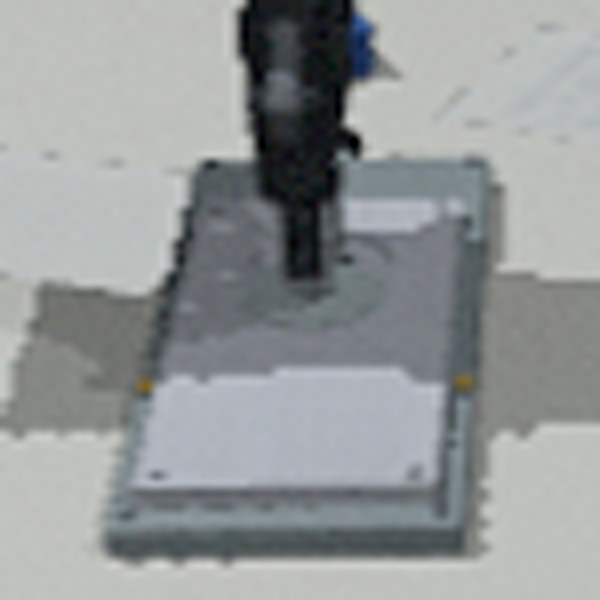

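The disc lies flat on the plate, centred near (244.2,205.5), close to the plate's midline. The pocket is just ahead of it. Continue, then go slower.

Request:
apply_moves(
  moves=[
    [[0.0002, -0.003, -0.0005, 0.1, 0.3, 0, 1], [0, -0.003, -0.0002, 0, 0, 0, 1], [0, -0.003, 0, 0, 0, 0, 1], [0, -0.003, 0, 0, 0, 0, 1], [0, -0.003, 0, 0, 0, 0, 1], [0, -0.003, 0, 0, 0, 0, 1], [0, -0.002, 0, 0, 0, 0, 1], [0, 0, 0, 0, 0, 0, 1]],
  ],
)

```text
time: 12.35
eef_pos: [0.4758, 0.0629, 0.0339]
tcp_rot: [0.998, -0.057, -0.001, 0.001]
contact_force: [-0.0, -3.9, 4.4]
opening: 0.195
```

```bash
python3 -c "
from h import *
favg(3);go(.4771,.0717,.0340);line()"
```

```text
Favg [-0.1  -2.07  4.97]
t 12.5 pos [0.4758 0.0628 0.0339] F [-0.14 -1.88  4.28] op 0.192 shift [ 0.0003 -0.009  -0.0001] turn [ 0.14  0.06 -0.06]
along -0.009 across -0.0003
```

Request:
apply_moves(
  moves=[
    [[0, -0.002, 0, 0, 0, 0, 1], [0, -0.0015, 0, 0, 0, 0, 1], [0, -0.0015, 0, 0, 0, 0, 1], [0, 0, 0, 0, 0, 0, 1]],
  ],
)

```text
time: 12.9
eef_pos: [0.4763, 0.0677, 0.0339]
tcp_rot: [0.998, -0.057, -0.001, 0.002]
contact_force: [-0.2, -2.6, 5.8]
opening: 0.195
```

```bash
python3 -c "
from h import *
favg(3);go(.4771,.0717,.0340);line()"
```

```text
Favg [-0.17 -2.65  4.61]
t 13.05 pos [0.4763 0.0677 0.0339] F [-0.22 -1.97  4.42] op 0.198 shift [ 0.0003 -0.004  -0.0002] turn [ 0.17  0.07 -0.08]
along -0.004 across -0.0004
```

Request:
apply_moves(
  moves=[
    [[0.0002, -0.0015, 0, 0, 0, 0, 1], [0, -0.001, 0, 0, 0, 0, 1], [0, 0, 0, 0, 0, 0, 1]],
  ],
)

```text
time: 13.35
eef_pos: [0.4766, 0.0704, 0.0337]
tcp_rot: [0.998, -0.058, -0.001, 0.001]
contact_force: [1.0, -0.9, 0.2]
opening: 0.199
```

```bash
python3 -c "
from h import *
favg(3);go(.4771,.0717,.0340);line()"
```

```text
Favg [ 0.61 -1.42  2.76]
t 13.5 pos [0.4765 0.0706 0.0334] F [ 0.26 -1.67  3.09] op 0.195 shift [ 0.0005 -0.0012 -0.0006] turn [ 0.13  0.11 -0.12]
along -0.0012 across -0.0005
```

Fz dropped by about 2 N, so the disc has probably gone in. Look before releasing.

```bash
python3 - <<'E'
from h import *
favg(6);go(.4771,.0717,.034)
s=np.mean([ctrl.read_camera("side").astype(float) for _ in range(6)],0)[:,:,::-1].astype(np.uint8)
e=ctrl.get_state()["eef_pos"];print((proj("side",[[e[0],e[1],.022],[e[0],e[1],.026]])-[220,180]+.5)*12-.5)
cv2.imwrite("pics/a4.png",crop(s,220,180,50,45,12))
E
```

```text
Favg [0.38 0.85 2.26]
t 13.8 pos [0.4764 0.0705 0.0336] F [0.13 1.92 2.66] op 0.194 shift [ 0.0005 -0.0013 -0.0004] turn [ 0.15  0.12 -0.11]
[[298.91848214 271.07215085]
 [298.00615041 256.64963897]]
```

View pics/a4.png

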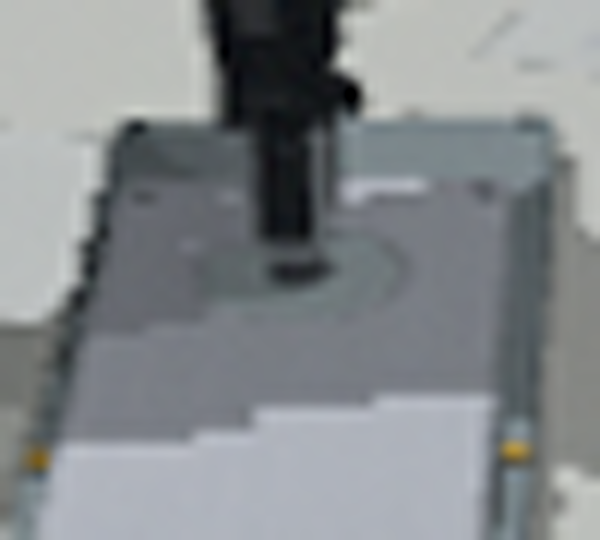

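The ring and disc look coplanar, centred at (299,271) in the crop. The force drop matches a full 4 mm fall, with no sideways load. Press slightly, relax the spring, then release and rise.

Request:
apply_moves(
  moves=[
    [[0, 0, 0.001, 0, 0, 0, 1], [0, 0, 0, 0, 0, 0, 1], [0, 0, -0.0015, 0, 0, 0, 1], [0, 0, -0.0015, 0, 0, 0, 1], [0, 0, 0, 0, 0, 0, 1]],
  ],
)

```text
time: 14.6
eef_pos: [0.4763, 0.0704, 0.0354]
tcp_rot: [0.998, -0.058, -0.001, 0.001]
contact_force: [1.8, 1.9, 0.8]
opening: 0.197
```

```bash
python3 -c "
from h import *
favg(4);go(.4771,.0717,.0340);line()"
```

```text
Favg [0.98 2.55 0.33]
t 14.8 pos [0.4763 0.0705 0.0354] F [0.84 1.76 0.67] op 0.191 shift [ 0.0006 -0.0013  0.0014] turn [ 0.16  0.13 -0.09]
along -0.0013 across -0.0006
```

Request:
apply_moves(
  moves=[
    [[0, 0, 0, 0, 0, 0, 0.55], [0, 0, 0, 0, 0, 0, 0.5], [0, 0, 0, 0, 0, 0, 0.3], [0, 0, 0, 0, 0, 0, 0.2], [0, 0, 0, 0, 0, 0, 0], [0, 0, 0, 0, 0, 0, 0], [0, 0, 0, 0, 0, 0, 0], [0, 0, -0.01, 0, 0, 0, 0], [0, 0, -0.015, 0, 0, 0, 0], [0, 0, -0.02, 0, 0, 0, 0], [0, 0, -0.02, 0, 0, 0, 0], [0, 0, 0, 0, 0, 0, 0]],
  ],
)

```text
time: 16.0
eef_pos: [0.4746, 0.0693, 0.1032]
tcp_rot: [0.998, -0.056, -0.004, 0.003]
contact_force: [1.6, 1.0, 0.5]
opening: 0.502
```

Request:
apply_moves(
  moves=[
    [[0, 0, -0.03, 0, 0, 0, 0], [0, 0, -0.03, 0, 0, 0, 0], [0, 0, -0.03, 0, 0, 0, 0], [0, 0.03, -0.01, 0, 0, 0, 0], [0, 0.04, 0, 0, 0, 0, 0], [0, 0.04, 0, 0, 0, 0, 0], [0, 0.04, 0, 0, 0, 0, 0], [0, 0.04, 0, 0, 0, 0, 0], [0, 0.04, 0, 0, 0, 0, 0], [0, 0.03, 0, 0, 0, 0, 0], [0, 0, 0, 0, 0, 0, 0], [0, 0, 0, 0, 0, 0, 0]],
  ],
)

```text
time: 17.2
eef_pos: [0.4428, -0.1968, 0.2043]
tcp_rot: [0.998, -0.055, -0.006, 0.003]
contact_force: [-0.2, -0.4, -0.1]
opening: 0.501
```

```bash
python3 - <<'E'
from h import *
go(.4771,.0717,.034)
m=lambda n:np.mean([ctrl.read_camera(n).astype(float) for _ in range(4)],0)[:,:,::-1].astype(np.uint8)
s=m("side");t=m("top")
cv2.imwrite("pics/a5.png",np.hstack([crop(s,215,165,60,80,6),crop(t,215,195,70,80,6)]))
cv2.imwrite("pics/t5.png",t);cv2.imwrite("pics/s5.png",s)
E
```

```text
t 17.2 pos [ 0.4428 -0.1968  0.2043] F [-0.16 -0.44 -0.06] op 0.501 shift [ 0.0066 -0.2717  0.1684] turn [0.39 0.64 0.21]
```

View pics/a5.png

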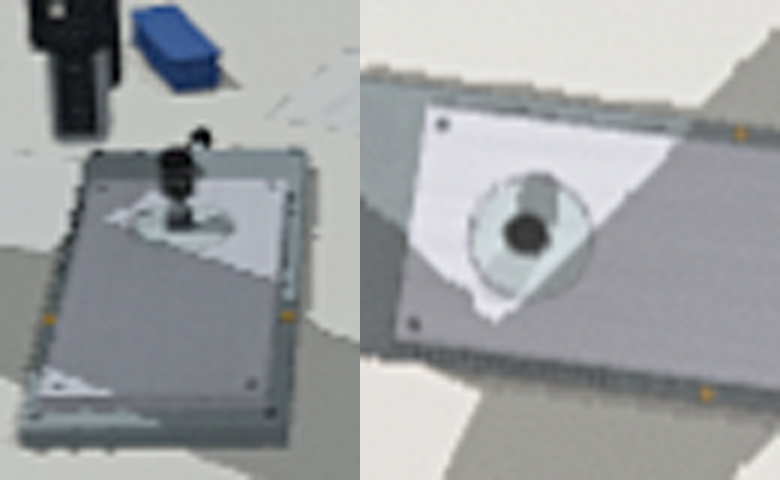

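The top view shows the disc filling the ring at (243.4,234.3), which is the pocket's original centre, with the grip upright and no rim shadow. Check the bystanders by comparing images, then hand in.

```bash
python3 - <<'E'
from h import *
for n,b in (("s",[(232,160,24,22),(338,250,22,44),(340,220,16,24)]),("t",[(126,215,42,28)])):
    a=cv2.imread(f"pics/{'side' if n=='s' else 'top'}0.png").astype(float);c=cv2.imread(f"pics/{n}5.png").astype(float)
    for x,y,w,h in b: print(n,x,y,np.abs(a-c)[y:y+h,x:x+w].mean().round(2))
print(ctrl.sign_off())
E
```

```text
s 232 160 20.02
s 338 250 3.02
s 340 220 3.12
t 126 215 12.12
the job is handed in; nothing more can be done
None
```

```bash
python3 - <<'E'
import cv2,numpy as np
for f,(x,y,w,h) in (("side0",(225,150,45,45)),("s5",(225,150,45,45)),("top0",(115,205,65,50)),("t5",(115,205,65,50))):
    m=cv2.inRange(cv2.cvtColor(cv2.imread(f"pics/{f}.png")[y:y+h,x:x+w],cv2.COLOR_BGR2HSV),(105,120,30),(130,255,255));q=np.argwhere(m);print(f,len(q),q.mean(0)+[y,x])
E
```

```text
side0 130 [172.53846154 243.87692308]
s5 130 [172.53846154 243.87692308]
top0 24 [234.75  138.375]
t5 7 [236.28571429 133.        ]
```

The steel disc is seated in the pocket and the job is handed in at about 17.6 s on the robot's clock. I pinched it by the black grip and set it down between the studs under about 5 N. I then slid it about 83 mm along the middle of the plate until it dropped in, and let go.

**Seating:** The downward force fell by about 2.5 N at the pocket, which fits a full 4 mm drop. The final top view shows the disc filling the pocket ring at its original centre, with the grip upright. Flushness comes from these signs; I did not measure it directly.

**Forces on the plate:**
- **Downward push:** the highest averaged value was about 6.4 N, allowing for the disc's weight.
- **Sideways force:** single readings reached 3.9 N while sliding. It averaged about 2.6 N while I relaxed the push, just before letting go.

**Path:** the tool drifted up to about 2 mm off the midline early in the slide. It was within 0.5 mm of it at the pocket.

**Bystanders:**
- **Bottles:** their image areas changed only at about noise level (mean difference 3).
- **Slide box:** the raw image comparison disagreed in both views (20 side, 12 top). Matching its blue colour in the side view gave exactly the same position and pixel count before and after. In the top view too few pixels matched to tell (24 before, 7 after). I put the difference down to changed light and shadow, and the arm never went near the box. I made this colour check after handing in.

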